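# Hold the drying crate's gate open

## Task

I have a wet palette in both hands: please open the plywood drying crate's sprung gate for me. Squeeze the blue pinch catch fully together first, then the yellow one, and only then pull the gate by its red handle past its detent until it stands wide open, about square to the crate's front, and finish still holding the handle there, because the spring pulls the gate back if you let go. Leave the bottles, jars and other studio things where they stand.

Things in the scene. Friction and masses are not known exactly. Their poses are not given: they have to be found in the camera images.
- crate: Open-topped plywood drying crate, fixed, 220 (x) x 300 (y) x 125 mm high. Origin: centre of its underside; own -x is the front with the gate, own y runs along the front (+y: hinge side). A wooden front beam, 40 mm deep, top at 125 mm, carries the two catches; at its hinge end a dark detent housing rises to 151 mm, 58 to 88 mm behind the front. Three ink bottles stand inside.
- gate_hinge (a point): Point on the gate's vertical hinge axis at the height of the gate's top (125 mm above the table). In the crate's frame it lies at x = -116, y = +125 mm.
- gate (a joint): Gate angle, rad: 0 shut; grows as its free end swings out to the crate's own -x (clockwise from above); stop at 1.6. Clear panel, wood frame, 242 mm long from the hinge, 12 mm thick, 124 mm high; the catches hook in front of steel lugs on its top (to 145 mm). A spring pulls it shut, 1 to 2 N at the handle; a detent from 0.45 to 1.05 rad needs a few N more; let go when wide, it falls back to about 0.9.
- gate_handle: Red round upright handle, a sleeve that turns freely on its post; origin at the centre of its top end. 18 mm diameter, top 165 mm above the table, free from 80 mm up. It stands 50 mm out in front of the gate's middle plane and 175 mm from the hinge along the gate (from the hinge: crate x -50, y -175 mm when shut). Pinch it from above, best along the gate.
- blue_catch: Pinch catch, two blue jaws. Origin on the beam's top (z 125 mm), in the crate's front plane, midway between the jaws; axes as the crate's. Two upright grip blocks, 26 (x) x 10 (y) x 40 mm, centred 18 mm along own +x and 20 mm to either side in y, tops at z 170 mm: 50 mm over both when out, 26 squeezed. Blue and yellow swap between two places 110 mm apart.
- yellow_catch: The same catch with two yellow jaws, same origin and sizes.
- blue_l (a joint): How far the blue jaw on the own +y side is pushed in, m: 0 out (hooked over the gate's lug), 0.012 fully in. From 0.0075 it clears the lug. About 2.5 N friction; it stays where it is pushed.
- blue_r (a joint): The same for the blue jaw on the own -y side.
- yellow_l (a joint): The same for the yellow jaw on the own +y side.
- yellow_r (a joint): The same for the yellow jaw on the own -y side.
- ink0: Blue ink bottle in the crate, 38 mm diameter, 85 mm high; origin at its underside. Leave alone.
- ink1: Amber ink bottle in the crate, same size. Leave alone.
- ink2: Green ink bottle in the crate, same size. Leave alone.
- mug: Black mug, 76 mm diameter, 88 mm high, left of the crate. Leave alone.
- brush_jar: White jar, 76 mm diameter, with brushes up to 220 mm high, right of the crate. Leave alone.
- gesso_tub: White tub with blue lid, 84 mm diameter, 95 mm high, right. Leave alone.
- tape_roll: Roll of paper tape lying flat, 90 mm diameter, 25 mm high, right front. Leave alone.
- scraper: Wide-bladed scraper with a wooden handle, about 200 mm long, lying flat at the left. Leave alone.

How it is judged (in metres and radians):
On the way, in this order (a step that is already met when the one before it is completed fails the run):
1. the blue catch is squeezed together, both jaws clear of the lugs, while the gate is still shut (value of joint each of blue_l, blue_r above 0.0075 m and value of joint gate below 0.15 rad), for 0.2 s.
2. then the yellow catch is squeezed together, while the gate is still shut (value of joint each of yellow_l, yellow_r above 0.0075 m and value of joint gate below 0.15 rad), for 0.2 s.
3. the gate is drawn past its detent by the handle (value of joint gate above 1.05 rad and contact force between the fingers and gate_handle above 0.5 N), for 0.1 s.
At the end, for the whole second after the job is handed in: The gate stands still at more than 1.3 rad (75 degrees), the fingers hold its red handle with more than 0.8 N of contact, both jaws of both catches are still pushed in by at least 7.5 mm, and every bystander is within 30 mm of where it stood (value of joint gate above 1.3 rad and velocity of joint gate between -0.1 and 0.1 rad/s and contact force between the fingers and gate_handle above 0.8 N and value of joint each of blue_l, blue_r, yellow_l, yellow_r above 0.0075 m and distance of each of ink0, ink1, ink2, mug, brush_jar, gesso_tub, tape_roll, scraper from where it was at the start of the episode below 0.03 m); the arm keeps its last pose, push and grip.
It fails at once if a bystander is shoved more than 30 mm or knocked over (distance of any of ink0, ink1, ink2, mug, brush_jar, gesso_tub, tape_roll, scraper from where it was at the start of the episode above 0.03 m or angle between any of ink0, ink1, ink2, mug, brush_jar, gesso_tub's own z axis and vertical above 0.5 rad).
It also fails if it takes over 50 s, if anything falls off the work surface, if the arm or the gripper's body presses on something with over 40 N, if the wrist force passes 120 N, or if a joint passes its speed limit or range.

## Robot

A 6-joint arm with a two-finger parallel gripper is mounted at the origin on the work surface. World frame = base frame: x ahead of the robot, y to its left, z up, the work surface at z = 0. Lengths are in m, angles in degrees, forces in N, time in s.
With the tool pointing down it reaches from about 0.325 to 0.775 m from the base axis. Payload 5.5 kg.
Tool frame: the origin (TCP) lies at the centre of the arm's flange, where the gripper is bolted on; the fingertips stand 182 mm ahead of it and the grasp point (between the pads) lies 163 mm ahead of it; z points along the fingers, y is the line along which they close (so a half turn about z gives the same grasp; the last joint's range is limited). The gripper opens to 88 mm and grips with 3 to 60 N. Pads are 20 mm wide; open, the fingers measure 115 mm over their backs; the gripper's body (75 mm by 178 mm) begins 61 mm behind the grasp point.
Start: joints at [-77.447, 5.22, 70.514, -0, 104.267, -3.249], TCP at [0.163, -0.577, 0.405] pointing down, gripper open.
Joint ranges: [-164.24, 164.24], [-49.07, 125.15], [9.68, 141.18], [-86.29, 266.29], [3.28, 154.24], [-151.56, 151.56]. Speed limits (degrees/s): [147.25, 147.25, 172.46, 180, 180, 180].

## Interface

Orientations are given as [roll, pitch, yaw] about the fixed x, y, z axes, in that order (R = Rz(yaw) Ry(pitch) Rx(roll)).
In Python, from station import r gives the robot as it stands. The module is installed in compiled form; this text tells all that it offers. Calls block until the motion is done:
- r.reach(position, orientation): joint-space move of the TCP to a pose.
- r.servo_line(position, rotation=None, speed=0.15): straight line of the TCP; rotation=None keeps the orientation; speed is the mean speed in m/s.
- r.move_joints(angles): joint-space move.
- r.let_go() and r.grab(squeeze=None): open the fingers fully, or close them until they stop; squeeze is the grip in N (None keeps the last).
- r.wait(seconds).
- r.inverse_kinematics(position, orientation): joint angles nearest the present ones, or None.
- r.sense(): the state.
- r.snapshot(name): name is "side" or "top"; returns a dict with "frame" (420x560x3 uint8, red, green, blue), "fx", "fy", "cx", "cy" (pixels), "dist_coeffs" ([k1, k2, p1, p2, k3] as OpenCV has them; the pictures are not rectified), "R" (3x3) and "t" (3): a world point X has camera coordinates R X + t. Camera axes: x right, y down, z forward; pixel columns grow to the right and rows downward; lengths in m; the calibration is good to about 2 mm. A picture is of the moment at which its call begins. There is no depth.
A pose or a line that the arm cannot do raises r.IKError and nothing moves.
- r.hand_in(): hands the job in; it is judged then, once.
The state is a dict: "clock": time; "joints": joint angles; "joint_vel": joint speeds; "joint_torque": joint torques, N m; "tcp_pos": TCP position; "orientation": TCP orientation; "contact_force": force on the tool from outside, world axes, zero at the start; "torque": the same for the moment, N m; "opening": finger opening in m; "gripper_force": force on a finger pad.
Only numpy, scipy, OpenCV 4.12 (cv2) and the standard library are available. Lean on these libraries where they do the work, as an engineer would, in place of code of your own. Each camera call takes 0.05 s, during which the arm holds its last target. There are 200 camera calls.

## Working session

There is one attempt and no reset: what is moved stays moved. The work goes in short steps, each a Python script; the robot and the scene stay as the last script left them, time stands still between calls to the robot, and variables do not carry over. Pictures are saved under pics/ and viewed, at most 10 in all, crops included, and the job is handed in when it is done.

```bash
mkdir -p pics; cat > h.py <<'E'
import numpy as np, cv2
from station import r
def snap(n,f=None):
    s=r.snapshot(n)
    if f: cv2.imwrite('pics/'+f,s['frame'][:,:,::-1])
    return s
def K(s): return np.array([[s['fx'],0,s['cx']],[0,s['fy'],s['cy']],[0,0,1.]])
def cast(s,px,z):
    u=cv2.undistortPoints(np.array(px,float).reshape(-1,1,2),K(s),np.array(s['dist_coeffs'],float)).reshape(-1,2)
    R=np.array(s['R']);t=np.array(s['t']);d=np.c_[u,np.ones(len(u))]@R;c=-R.T@t
    return c+d*((z-c[2])/d[:,2])[:,None]
def proj(s,X):
    return cv2.projectPoints(np.array(X,float).reshape(-1,1,3),cv2.Rodrigues(np.array(s['R'],float))[0],np.array(s['t'],float),K(s),np.array(s['dist_coeffs'],float))[0].reshape(-1,2)
def blobs(s,lo,hi,amin=15):
    h=cv2.cvtColor(s['frame'],cv2.COLOR_RGB2HSV);m=cv2.inRange(h,lo,hi)
    n,l,st,c=cv2.connectedComponentsWithStats(m)
    return [(st[i].tolist(),c[i].round(1).tolist()) for i in range(1,n) if st[i,4]>=amin]
E
python3 - <<'E'
from h import *
for n in('top','side'):
    s=snap(n,n+'0.png'); print(n,'cam',-np.array(s['R']).T@s['t'],s['fx'])
    for c,lo,hi in(('red',(0,150,80),(6,255,255)),('red2',(174,150,80),(180,255,255)),('blue',(100,130,60),(125,255,255)),('yel',(22,150,100),(34,255,255))): print(c,blobs(s,lo,hi))
E
```

```text
top cam [0.29176831 0.00347461 1.47775061] 533.4470226103335
red [([373, 49, 15, 15, 154], [379.8, 57.0]), ([298, 197, 6, 7, 34], [300.6, 200.0])]
red2 []
blue [([241, 158, 11, 8, 44], [246.4, 162.1]), ([312, 165, 4, 9, 27], [313.6, 169.1]), ([298, 167, 4, 9, 26], [299.4, 170.8]), ([420, 171, 25, 25, 492], [432.1, 182.7]), ([0, 208, 80, 84, 4795], [34.5, 250.6])]
yel [([269, 169, 5, 11, 36], [271.1, 173.8]), ([254, 171, 4, 11, 34], [255.8, 175.7]), ([271, 184, 5, 9, 24], [272.6, 188.9]), ([256, 186, 5, 9, 26], [258.4, 190.3])]
side cam [-0.01147446  1.00345696  0.74023532] 465.6448396944263
red [([205, 163, 13, 9, 87], [211.2, 167.6])]
red2 []
blue [([307, 173, 20, 11, 153], [317.6, 177.2]), ([264, 188, 8, 4, 15], [267.9, 189.1]), ([260, 193, 8, 6, 21], [264.2, 194.2]), ([65, 238, 17, 10, 114], [73.1, 243.0]), ([550, 313, 10, 13, 57], [555.4, 319.6]), ([105, 375, 120, 45, 2663], [164.4, 404.8])]
yel [([249, 203, 9, 3, 16], [252.8, 203.9]), ([243, 209, 10, 3, 19], [247.3, 210.1])]
```

View pics/top0.png

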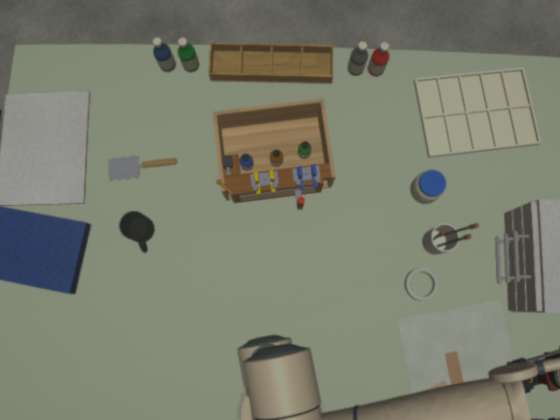

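View pics/side0.png

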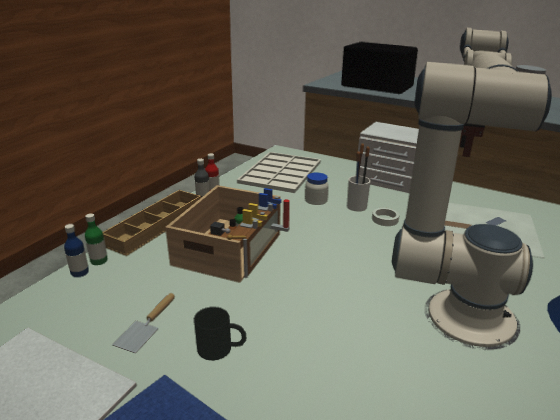

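The top view shows the crate at (275,150) with its front facing the robot. Yellow catch is near (264,180), blue near (307,176), and the red handle at (300,200). The side view agrees, with the handle at (286,213). I'll take one enlarged crop and cast the points.

```bash
python3 - <<'E'
from h import *
s=snap('top');f=s['frame']
cv2.imwrite('pics/c1.png',cv2.resize(f[90:215,205:345],None,fx=5.5,fy=4.8*5.5/5.5 if 0 else 4.75,interpolation=cv2.INTER_CUBIC)[:,:,::-1])
for n,lo,hi in(('yel',(20,110,60),(36,255,255)),('blue',(105,110,50),(128,255,255)),('red',(0,150,60),(6,255,255))):
    for b in blobs(s,lo,hi,8):
        if 205<b[1][0]<345 and 90<b[1][1]<215: print(n,b,cast(s,b[1],.165 if n=='red' else .17).round(4))
E
```

```text
yel ([269, 169, 8, 24, 85], [271.8, 180.3]) [[0.5978 0.033  0.17  ]]
yel ([253, 171, 8, 24, 85], [256.9, 182.3]) [[0.5917 0.0703 0.17  ]]
yel ([217, 180, 14, 13, 38], [222.9, 185.4]) [[0.5817 0.1555 0.17  ]]
blue ([241, 156, 11, 10, 61], [246.4, 161.9]) [[0.6441 0.0986 0.17  ]]
blue ([312, 165, 4, 10, 34], [313.5, 169.3]) [[ 0.6289 -0.0715  0.17  ]]
blue ([298, 167, 4, 10, 32], [299.5, 171.2]) [[ 0.6231 -0.0363  0.17  ]]
blue ([300, 185, 3, 4, 10], [301.0, 186.5]) [[ 0.5836 -0.0407  0.17  ]]
blue ([314, 184, 3, 3, 9], [315.0, 185.0]) [[ 0.5883 -0.0758  0.17  ]]
red ([298, 197, 6, 7, 33], [300.6, 200.1]) [[ 0.5498 -0.0405  0.165 ]]
```

View pics/c1.png

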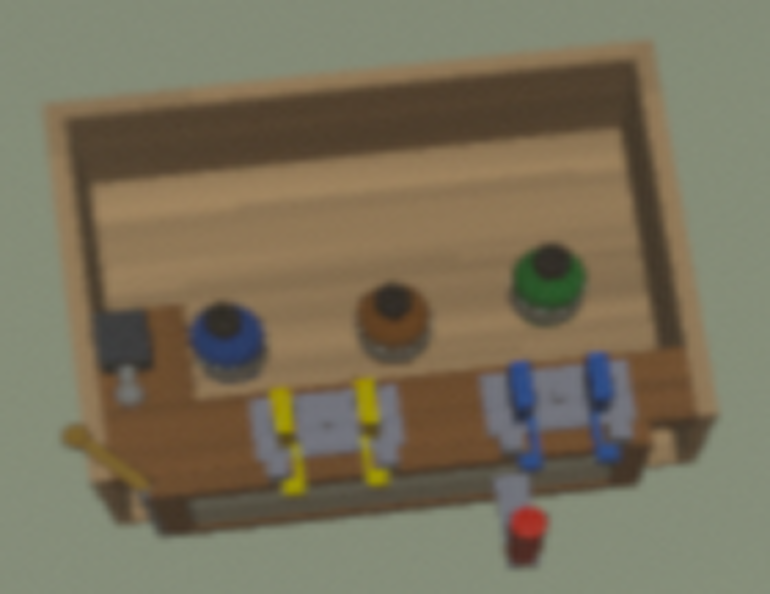

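```bash
cat >> h.py <<'E'
import json
def tcp(p,zg): return [float(p[0]),float(p[1]),zg+.163]
E
python3 - <<'E'
from h import *
s=snap('top')
q=[(213.2,112.1),(323.5,98.8)]
c=cast(s,q,.125); print('rear edge',c.round(4),'len',np.linalg.norm(c[0]-c[1]))
d=c[0]-c[1]; print('yaw edge',np.degrees(np.arctan2(-d[0],d[1])))
B=cast(s,[(313.6,169.1),(299.4,170.8)],.17); Y=cast(s,[(271.1,173.8),(255.8,175.7)],.17)
b=B.mean(0);y=Y.mean(0);d=y-b;L=np.linalg.norm(d);yaw=np.arctan2(-d[0],d[1])
h=cast(s,[(300.8,200)],.165)[0]
print(b,y,L,np.degrees(yaw),'gaps',np.linalg.norm(B[0]-B[1]),np.linalg.norm(Y[0]-Y[1]))
R=np.array([[np.cos(yaw),-np.sin(yaw)],[np.sin(yaw),np.cos(yaw)]])
print('blue-handle crate frame',R.T@(b-h)[:2],'handle',h)
H=h[:2]+R@[.05,.175]; print('hinge',H)
json.dump(dict(b=b.tolist(),y=y.tolist(),h=h.tolist(),yaw=float(np.degrees(yaw)),H=H.tolist()),open('m.json','w'))
yd=np.degrees(yaw)
for k in(0,180,-180):
    print(k,[None if j is None else np.round(j,0).tolist() for j in (r.inverse_kinematics(tcp(b,.155),[180,0,yd+k]),r.inverse_kinematics(tcp(b,.30),[180,0,yd+k]),r.inverse_kinematics(tcp(h,.135),[180,0,yd+k]),r.inverse_kinematics([.393,.142,.298],[180,0,yd+k-83]))])
print(r.sense()['orientation'],r.sense()['clock'])
E
```

```text
rear edge [[ 0.792   0.196   0.125 ]
 [ 0.8369 -0.0988  0.125 ]] len 0.2981880500705006
yaw edge 8.652472165286143
[ 0.6267517  -0.05388963  0.17      ] [0.61163781 0.05443006 0.17      ] 0.10936902926787812 7.943218735421507 gaps 0.03620658613585072 0.03885208103202041
blue-handle crate frame [ 0.07418559 -0.02339945] handle [ 0.55004427 -0.04096652  0.165     ]
hinge [0.57538101 0.13926403]
0 [[-8.0, 10.0, 74.0, -0.0, 96.0, 74.0], [-8.0, 11.0, 58.0, -0.0, 111.0, 74.0], [-8.0, -2.0, 89.0, -0.0, 93.0, 74.0], None]
180 [[-8.0, 10.0, 74.0, 0.0, 96.0, -106.0], [-8.0, 11.0, 58.0, 0.0, 111.0, -106.0], [-8.0, -2.0, 89.0, 0.0, 93.0, -106.0], [15.0, -24.0, 107.0, -0.0, 96.0, 0.0]]
-180 [[-8.0, 10.0, 74.0, 0.0, 96.0, -106.0], [-8.0, 11.0, 58.0, 0.0, 111.0, -106.0], [-8.0, -2.0, 89.0, 0.0, 93.0, -106.0], [15.0, -24.0, 107.0, -0.0, 96.0, 0.0]]
[-1.79928952e+02 -4.00666653e-03  1.58001544e+01] 0.2
```

The sizes check out: the rear edge is 298 mm against 300, the catches are 109 mm apart against 110, and block to handle is 74 mm in x as expected. Next is the blue catch.

```bash
python3 - <<'E'
from h import *
m=json.load(open('m.json'));yaw=8.2+180;o=[180,0,yaw]
p=r.sense()['tcp_pos']; r.servo_line([p[0],p[1],.50],speed=.25)
r.reach(tcp(m['b'],.30),o)
s=snap('side','b1.png')
r.servo_line(tcp(m['b'],.158),speed=.15)
f0=np.array(r.sense()['contact_force']);print('down f',f0)
r.grab(15); r.wait(.4)
q=r.sense();print(q['clock'],q['opening'],q['gripper_force'],q['contact_force'])
s=snap('side');cv2.imwrite('pics/b2.png',cv2.resize(s['frame'][140:280,160:340],None,fx=4,fy=4)[:,:,::-1])
E
```

```text
down f [-0.45964752  0.51637041  0.32413499]
5.75 0.025307053462476775 14.985604584217072 [-0.92995875  4.90311605  0.81157028]
```

View pics/b2.png

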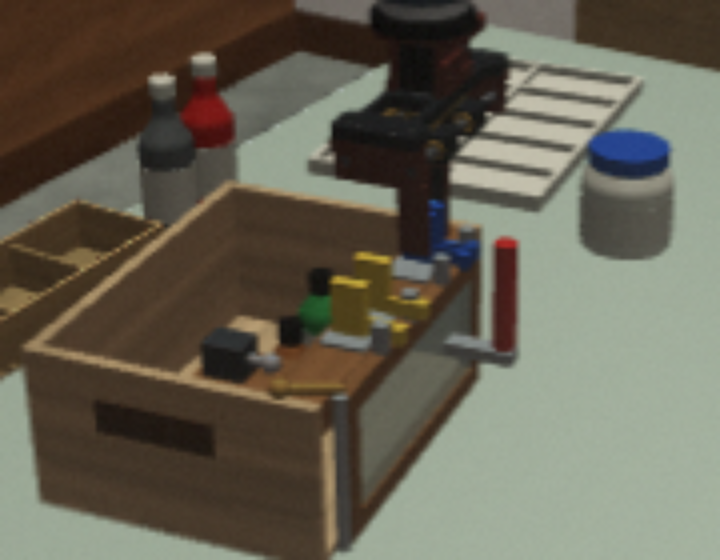

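The picture shows the gripper on the blue catch at (435,230) with yellow still out at (360,300). The opening of 25 mm means both blue jaws are fully in. Yellow is next.

```bash
python3 - <<'E'
from h import *
m=json.load(open('m.json'))
r.let_go()
r.servo_line(tcp(m['b'],.24),speed=.2)
r.servo_line(tcp(m['y'],.24),speed=.2)
r.servo_line(tcp(m['y'],.158),speed=.15)
print('down f',r.sense()['contact_force'])
r.grab(15); r.wait(.4)
q=r.sense();print(q['clock'],q['opening'],q['gripper_force'],q['contact_force'])
r.let_go(); r.servo_line(tcp(m['y'],.30),speed=.2)
r.servo_line(tcp(m['h'],.30)[:2]+[.463],speed=.2)
p=r.sense()['tcp_pos'];print(p)
s=snap('side');cv2.imwrite('pics/b3.png',cv2.resize(s['frame'][140:280,160:340],None,fx=4,fy=4)[:,:,::-1])
print('handle side px',blobs(s,(0,150,60),(8,255,255)),proj(s,[m['h'],m['h'][:2]+[.08]]))
print(r.sense()['clock'])
E
```

```text
down f [ 0.55883792 -0.14726329  0.22691262]
10.2 0.02549906163410708 14.990492016077042 [-1.56947429  4.40991774  1.88615636]
[ 0.55026113 -0.04064669  0.46240775]
handle side px [([205, 159, 13, 18, 150], [211.5, 168.6]), ([284, 200, 5, 27, 97], [286.1, 211.9])] [[286.97072487 200.06219127]
 [286.43794652 226.31661817]]
12.8833
```

View pics/b3.png

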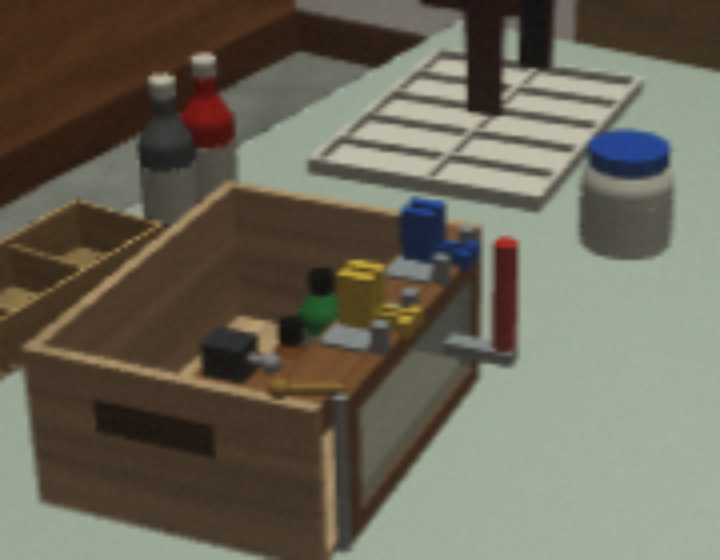

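Both catches are squeezed: blue at (422,230), yellow at (360,293). The handle at (505,295) matches the top-view estimate within a pixel. Next I grip it and draw the gate open along its arc.

```bash
python3 - <<'E'
from h import *
m=json.load(open('m.json'));yaw=188.2
r.servo_line(tcp(m['h'],.135),speed=.15)
print('down',r.sense()['contact_force'])
r.grab(30); q=r.sense(); print(q['opening'],q['gripper_force'],q['contact_force'])
H=np.array(m['H']);v=np.array(m['h'][:2])-H
for th in np.linspace(0,1.45,11)[1:]:
    c,s=np.cos(th),np.sin(th)
    p=H+np.array([[c,s],[-s,c]])@v
    r.servo_line(tcp(p,.135),[180,0,yaw-np.degrees(th)],speed=.06)
    q=r.sense();print(round(th,2),q['clock'],round(q['opening'],4),np.round(q['contact_force'],1))
    if np.linalg.norm(q['contact_force'])>40 or q['opening']<.014: print('STOP');break
r.wait(.3)
s=snap('side');cv2.imwrite('pics/g1.png',cv2.resize(s['frame'][130:300,140:360],None,fx=3.5,fy=3.5)[:,:,::-1])
snap('top','g2.png');print(r.sense()['clock'],r.sense()['gripper_force'])
E
```

```text
down [-0.2706297  -0.10088113 -0.21046908]
0.017549707413635034 29.998176991939545 [-6.75386622e-01  5.62537363e+00 -7.94312091e-04]
0.14 15.8 0.0172 [ 2.   5.2 -1. ]
0.29 16.3917 0.0173 [ 2.6  4.2 -1.4]
0.43 16.9833 0.0178 [ 2.9  3.  -2. ]
0.58 17.575 0.0173 [ 2.6 -0.5 -3. ]
0.72 18.1667 0.0173 [-1.2 -1.8 -1. ]
0.87 18.7583 0.0176 [-6.5 -3.7 -0.3]
1.01 19.35 0.0176 [-8.2 -4.7  1.4]
1.16 19.9417 0.0178 [-10.3  -5.2   1.7]
1.3 20.5333 0.0176 [-12.5  -3.    3. ]
1.45 21.125 0.018 [-13.7  -1.3   4.2]
21.525 30.0276580452919
```

View pics/g1.png

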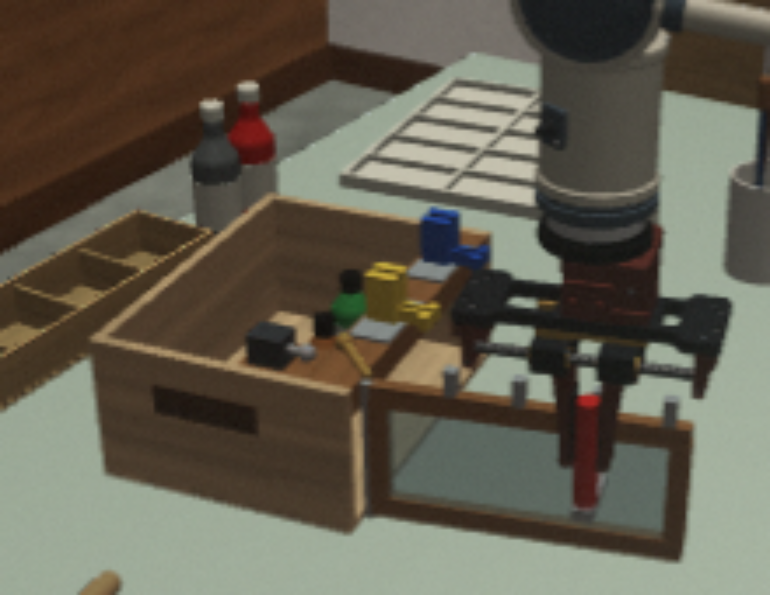

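View pics/g2.png

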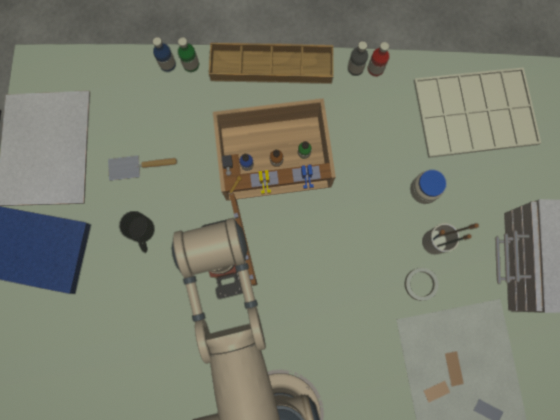

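Side view: the gate stands out from the front, from (370,440) to (690,490). The fingers hold the red handle at (585,450), and both catches are still in. Top view: the gate runs from (234,197) to (252,285), about 84° open, and the bystanders have not moved. Handing in.

```bash
python3 - <<'E'
from h import *
print(np.abs(r.sense()['joint_vel']).max()); print(r.hand_in())
E
```

```text
0.07490338447642896
the job is handed in; nothing more can be done
None
```

The blue catch was squeezed first, then the yellow; the gate stands about 84° open with the gripper holding its red handle, nothing else was disturbed as far as the pictures show, and the job is handed in (no verdict was returned).

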